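# Snap a bracket post into a camera and prove it with a pull test

### The arm

A 7-joint arm with a two-finger parallel gripper is mounted at the origin on the work surface. World frame = base frame: x ahead of the robot, y to its left, z up, the work surface at z = 0. Lengths are in m, angles in rad, forces in N, time in s.
With the tool pointing down it reaches from about 0.4 to 0.85 m from the base axis. Payload 4.5 kg.
Tool frame: the origin (TCP) lies midway between the tips of the shut fingers; the grasp point (between the pads) lies 19 mm behind it; z points along the fingers, y is the line along which they close (so a half turn about z gives the same grasp; the last joint's range is limited). The gripper opens to 88 mm and grips with 3 to 60 N. Pads are 18 mm wide; open, the fingers measure 123 mm over their backs; the gripper's body (75 mm by 187 mm) begins 45 mm behind the grasp point.
Start: joints at [-1.136, 0.689, -0.195, 1.565, 0.157, 0.902, -0.215], TCP at [0.244, 0.576, 0.239] pointing down, gripper open.
Joint ranges: [-3.01, 3.01], [-0.46, 2.08], [-1.47, 1.51], [0.13, 2.56], [-1, 4.14], [0.04, 2.09], [-2.66, 2.66]. Speed limits (rad/s): [2.57, 2.57, 3.14, 3.14, 3.14, 3.14, 3.14].

### API

Orientations are given as a unit quaternion [x, y, z, w].
In Python, from plant import get_state, viewer, workorder gives the robot as it stands. The module is installed in compiled form; this text tells all that it offers.
- The arm moves only by the tool step_arm, never from a script. Its argument "motion" is a list of rows, each an object of numbers: "wx", "wy", "wz": the turn, a rotation vector about the tool's x, y, z each as a share of 180 degrees, from -1 to 1; "dx", "dy", "dz": the shift along the tool's x, y, z each as a share of 8 cm, from -1 to 1; "claw": the finger opening in mm, from 0 to 88.1. A call has 1 to 8 rows; each row is the pose to reach, as a shift and turn from the pose commanded when the call began, along the tool's axes at that moment, turning the shorter way round; what a row does not reach only later rows make up. A row lasts 1/10 s, in which the tool goes at most 50 mm and 8.59 degrees, less where a joint would pass 70% of its speed; a pose out of reach is approached as far as the arm can. A call with a number of a shift or a turn outside -1 to 1 is refused whole. A call with a gripper value outside its range is refused whole. The fingers move at their own pace and stop on an object; "force" is the grip in N (left out, the last holds). Time passes only in rows, so rows that repeat a pose let the fingers close. It gives the time, the measured TCP pose, the force, the opening and the grip force at its end, in the units of the state.
- get_state(): the state, without advancing time (a new reading comes with each control period).
- viewer.snapshot(name): name is "side" or "top"; returns (picture, depth): 420x560x3 uint8, red, green, blue; 420x560 float32, m along the optical axis (not along the pixel's ray), 0 where there is no reading.
- viewer.calibration(name): a dict with "vfov" (degrees; the focal length in pixels is half the picture's height over the tangent of half this angle, whatever the lens; pixels are square), "cx", "cy" (the principal point, pixels), "extrinsics" (4x4, takes a point from camera to world coordinates). Camera axes: x right, y down, z forward; pixel columns grow to the right and rows downward; lengths in m; the calibration is good to about 2 mm. A picture is of the moment at which its call begins. calibration takes no time and is no camera call.
- workorder.finish_job(): hands the job in; it is judged then, once.
The state is a dict: "clock": time; "q": joint angles; "qd": joint speeds; "joint_torque": joint torques, N m; "tool_pos": TCP position; "eef_rot": TCP orientation; "contact_force": force on the tool from outside, world axes, zero at the start; "moment": the same for the moment, N m; "opening": opening from 0.0 (shut) to 1.0 (fully open); "finger_force": force on a finger pad.
Only numpy, scipy, OpenCV 4.12 (cv2) and the standard library are available. Lean on these libraries where they do the work, as an engineer would, in place of code of your own. Each camera call takes 0.05 s, during which the arm holds its last target. There are 200 camera calls.

### The job

Take the white collared bracket post out of the black rack and press it, plug down, into the socket on top of the camera in the test fixture until it snaps fully home. Then prove that it holds: pull it straight up with slowly rising force to about 15 newtons, keep that pull steady for about a second, ease off and let go, leaving the post snapped in. Never push or pull with more than 24 newtons, and leave the other things on the bench alone.

Things in the scene. Friction and masses are not known exactly. Their poses are not given: they have to be found in the camera images.
- post_grip (a point): Middle of the grip shaft of the loose white plastic bracket post (40 to 85 g), which stands plug down in either of the black rack's two holes. Shaft round, 22 mm in diameter, 50 mm long; this point is on its axis 25 mm below its top. Under the shaft a collar 36 mm in diameter, 5 mm thick, then the plug. z up along the shaft; yaw does not matter.
- post_seat (a point): The same post: centre of the underside of its collar, 30 mm below post_grip, z up along the shaft. Below it is the plug: 31 mm long, 16 mm in diameter, tip tapered to 9 mm, with a groove around it. Fully home, collar on the boss, it coincides with the socket point.
- socket (a point): Mouth centre, z up, of the round socket in the 45 mm square white boss on top of the white camera (150 by 66 mm) clamped on the fixture's bed. Hole 18.5 mm wide, 32 mm deep, 3 mm lead-in bevel; boss about 125 mm above the bench, the fixture's highest point.
- latches (a point): Two sprung latches hidden in the socket, 9 to 16 mm below its mouth. Pushing the plug past them takes up to about 12 N, until they drop into its groove and the collar lands. Then the post has free upward play, which differs from camera to camera (about 2 to 9 mm), before they take the pull; they hold far more than the test load. Not pressed far enough, the post comes out at a few newtons.
- bed (a joint): The fixture's force gauge: height of its sprung bed, which carries the camera: about 0 at rest, positive upward (m). It yields about 1 mm for each 6 N (pull 15 N: +0.0025; push 15 N: -0.0025), up to 8 mm either way.
- rack: Black plastic rack block, 75 by 150 by 40 mm high, origin at the centre of its underside; two holes 37 mm either side of the centre along its y axis. The posts' collars rest on its top. The other hole holds a steel ball-head post, 44 mm over the rack's top, to be left alone.
- spare: The steel ball-head post in the rack's other hole (narrow stem, ball 22 mm in diameter at its top, 44 mm above the rack). Leave alone. Origin at the rack's top face.
- shell_a: White camera back shell with a green circuit board, 90 by 65 by 41 mm high, loose on the bench; origin under its centre. Leave alone.
- shell_b: A second such shell. Leave alone.
- pot: Small white plastic pot, 76 mm wide, 45 mm high, origin under its centre. Leave alone.
- driver: Screwdriver with a black handle lying on the bench. Leave alone.
- lens: Black lens barrel, 40 mm wide, 32 mm high, origin under its centre. Leave alone.
- foot: White round wall foot, 66 mm wide, 26 mm high, origin under its centre. Leave alone.
There are look-alikes about, which are no part of the job. What is shaped like the part that bears socket but pink is not meant.

How it is judged:
On the way, in this order (a step that is already met when the one before it is completed fails the run):
1. the post is pressed fully home in the socket (collar within 2 mm of the boss) (z of post_seat in the frame of socket below 0.002 m and horizontal distance between post_seat and socket below 0.004 m and angle between post_seat's own z axis and vertical below 0.12 rad), for 0.1 s.
2. the post carries a steady upward pull of 12 to 20 N (bed raised 2.0 to 3.33 mm) and stays in the latches (value of joint bed between 0.002 and 0.00333 m and z of post_seat in the frame of socket below 0.012 m and horizontal distance between post_seat and socket below 0.004 m), for 0.6 s.
At the end, for the whole second after the job is handed in: The post is snapped in the socket (collar underside within 12 mm of the boss (the latches' play), within 4 mm of the axis, upright within 0.12 rad), let go, and the bed is back at rest within 1.5 mm of zero (z of post_seat in the frame of socket between -0.002 and 0.012 m and horizontal distance between post_seat and socket below 0.004 m and angle between post_seat's own z axis and vertical below 0.12 rad and value of joint bed between -0.0015 and 0.0015 m); the robot touches nothing.
It fails at once if pulling with more than about 24 N (bed raised over 4 mm) (value of joint bed above 0.004 m).
It fails at once if pushing with more than about 24 N (bed pressed down over 4 mm) (value of joint bed below -0.004 m).
It fails at once if a bystander on the bench shifted by more than 30 mm (distance of any of shell_a, shell_b, pot, driver, lens, foot from where it was at the start of the episode above 0.03 m).
It fails at once if the other post lifted or shifted by more than 15 mm (distance of spare from where it was at the start of the episode above 0.015 m).
It also fails if it takes over 72 s, if anything falls off the work surface, if the arm or the gripper's body presses on something with over 40 N, if the wrist force passes 120 N, or if a joint passes its speed limit or range.

## Working session

There is one attempt and no reset: what is moved stays moved. The work goes in short steps, Python scripts to look and compute and a tool call to move; the robot and the scene stay as the last step left them, time stands still between calls to the robot, and variables do not carry over. Pictures are saved under pics/ and viewed, at most 10 in all, crops included, and the job is handed in when it is done.

Besides the shell and the picture viewer there is one more tool, called after "Request:" as name(argument=value, ...), one argument or row to a line, values as JSON. step_arm: Moves the arm, as the interface text tells. Shift numbers are shares of 8 cm and turn numbers shares of 180 degrees, none past 1 either way. Its arguments: {"type":"object","properties":{"motion":{"type":"array","items":{"type":"object","properties":{"wx":{"type":"number","minimum":-1,"maximum":1},"wy":{"type":"number","minimum":-1,"maximum":1},"wz":{"type":"number","minimum":-1,"maximum":1},"dx":{"type":"number","minimum":-1,"maximum":1},"dy":{"type":"number","minimum":-1,"maximum":1},"dz":{"type":"number","minimum":-1,"maximum":1},"claw":{"type":"number"}}}},"force":{"type":"number"}},"required":["motion"]}

```bash
mkdir -p pics
cat > h.py <<'E'
import numpy as np, cv2
from plant import get_state, viewer, workorder
def snap(n):
    im,d=viewer.snapshot(n); return im,d
def cal(n):
    c=viewer.calibration(n); return 210/np.tan(np.radians(c["vfov"])/2),c["cx"],c["cy"],np.array(c["extrinsics"])
def ray(n,u,v):
    f,cx,cy,E=cal(n); d=E[:3,:3]@np.array([(u-cx)/f,(v-cy)/f,1]); return E[:3,3],d
def onz(n,u,v,z):
    o,d=ray(n,u,v); return o+d*(z-o[2])/d[2]
def cloud(n,dep):
    f,cx,cy,E=cal(n); v,u=np.mgrid[:dep.shape[0],:dep.shape[1]]
    p=np.stack([(u-cx)/f*dep,(v-cy)/f*dep,dep],-1); return p@E[:3,:3].T+E[:3,3]
E
python3 - <<'E'
from h import *
for n in("side","top"):
    im,d=snap(n); np.savez(f"pics/{n}0.npz",im=im,d=d); cv2.imwrite(f"pics/{n}0.png",im[...,::-1]); print(n,cal(n),(d>0).mean())
s=get_state(); print(s)
E
```

```text
side (np.float64(474.0572815821292), 277.5669335178174, 209.9764881912716, array([[ 0.81699641, -0.32395269,  0.47704456, -0.0725709 ],
       [-0.5764033 , -0.43495233,  0.69179166, -0.83854714],
       [-0.01661613, -0.84016137, -0.54208189,  0.76397292],
       [ 0.        ,  0.        ,  0.        ,  1.        ]])) 0.9959481292517007
top (np.float64(387.6058238725935), 281.13438541648003, 215.76204823501797, array([[-0.01895473, -0.98074271,  0.19438224,  0.32134916],
       [-0.99964855,  0.02219381,  0.01449899, -0.01254961],
       [-0.01853386, -0.1940391 , -0.9808187 ,  1.03325665],
       [ 0.        ,  0.        ,  0.        ,  1.        ]])) 0.9962457482993198
{'clock': 0.1, 'q': array([-1.13618337,  0.68988669, -0.19452135,  1.56618432,  0.15734867,
        0.90253749, -0.21508389]), 'qd': array([-0.00079569, -0.00275911,  0.00020637, -0.00011901, -0.00091067,
       -0.00074886,  0.00026817]), 'joint_torque': array([-2.82104716e-03, -5.28500175e+01, -1.27164099e+00, -1.53837508e+01,
       -5.25659986e-02,  1.92494073e-03,  3.98687462e-05]), 'tool_pos': array([0.24369257, 0.5749388 , 0.23801352]), 'eef_rot': array([ 1.99010421e-01,  9.79997039e-01, -8.05930717e-04, -8.22788660e-05]), 'contact_force': array([-0.15183606, -0.64695783,  0.25094399]), 'moment': array([ 0.01536047,  0.05394687, -0.04485345]), 'finger_force': 0.0, 'opening': 0.9996938300233036}
```

View pics/side0.png

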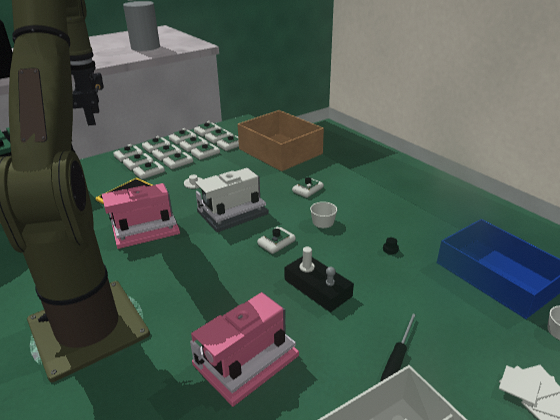

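View pics/top0.png

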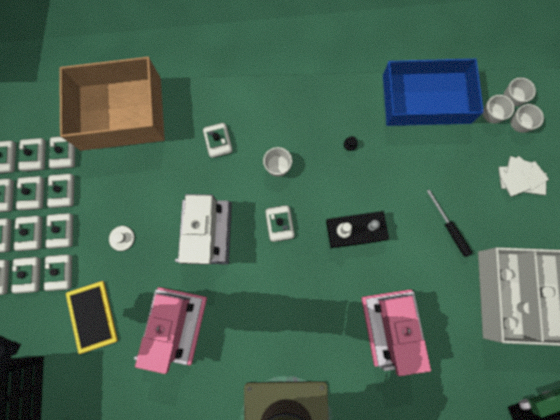

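The side view shows the white post at about (307,257), the steel ball at (330,275) and the white camera at (230,190). In the top view the post is at (345,230) and the white camera's socket at (197,224). The two pink cameras are decoys.

Run:
```python
from h import *
D={n:np.load(f"pics/{n}0.npz") for n in("side","top")}
for n in D:
    im,d=D[n]["im"],D[n]["d"]; P=cloud(n,d); g=im.astype(int); white=(g.min(-1)>90)&(np.ptp(g,axis=-1)<45)
    def rep(name,m):
        q=P[m]; print(n,name,m.sum(),q.mean(0).round(4) if len(q) else'', q.min(0).round(4),q.max(0).round(4))
    x,y,z=P[...,0],P[...,1],P[...,2]
    u=(slice(215,250),slice(325,365)) if n=="top" else (slice(240,275),slice(295,318))
    w=np.zeros_like(white);w[u]=1
    rep("posttop",w&white&(z>.088)&(z<.11)); rep("postshaft",w&white&(z>.055))
    u=(slice(190,265),slice(175,232)) if n=="top" else (slice(165,215),slice(195,265))
    w=np.zeros_like(white);w[u]=1
    rep("boss",w&(z>.119)); rep("camtop",w&(z>.09)&(z<.119))
    # rack
    u=(slice(205,255),slice(320,395)) if n=="top" else (slice(250,310),slice(280,358))
    w=np.zeros_like(white);w[u]=1; m=w&(g.max(-1)<60)&(abs(z-.04)<.006); rep("rack",m)
    r=cv2.minAreaRect((P[m][:,:2]*1000).astype(np.float32)); print(r)
a=cv2.resize(D["top"]["im"][185:270,170:240],None,fx=6,fy=6,interpolation=3)
b=cv2.resize(D["side"]["im"][160:230,190:275],None,fx=6,fy=6,interpolation=3)
c=np.zeros((510,930,3),np.uint8); c[:510,:420]=a; c[:420,420:930]=b
cv2.imwrite("pics/crop.png",cv2.resize(c,None,fx=.8,fy=.8)[...,::-1])
```

```text
side posttop 59 [ 0.4738 -0.1625  0.0946] [ 0.4645 -0.1701  0.088 ] [ 0.4862 -0.1515  0.0985]
side postshaft 155 [ 0.4644 -0.1735  0.0899] [-0.0726 -0.8385  0.0554] [ 0.4862 -0.1515  0.764 ]
side boss 400 [0.4263 0.1486 0.1558] [-0.0726 -0.8385  0.119 ] [0.553  0.2432 0.764 ]
side camtop 784 [0.4775 0.1863 0.1096] [0.3912 0.1642 0.09  ] [0.5631 0.2465 0.119 ]
side rack 1156 [ 0.474  -0.2099  0.0405] [ 0.4339 -0.2765  0.034 ] [ 0.528  -0.1212  0.0449]
((479.8016662597656, -197.408935546875), (78.86274719238281, 151.98895263671875), 7.2024970054626465)
top posttop 62 [ 0.4766 -0.1592  0.0935] [ 0.4668 -0.1699  0.0883] [ 0.4865 -0.1496  0.0984]
top postshaft 85 [ 0.4752 -0.1575  0.0878] [ 0.4662 -0.1699  0.0559] [ 0.4865 -0.1485  0.0984]
top boss 597 [0.4598 0.2017 0.1392] [ 0.3213 -0.0125  0.119 ] [0.5554 0.2425 1.0333]
top camtop 1477 [0.4808 0.2022 0.1149] [0.3939 0.1677 0.0902] [0.5641 0.245  0.119 ]
top rack 1278 [ 0.4798 -0.1982  0.0392] [ 0.4359 -0.2729  0.0341] [ 0.5252 -0.1176  0.0452]
((480.8580017089844, -195.95816040039062), (73.49642944335938, 149.6745147705078), 7.081148147583008)
```

View pics/crop.png

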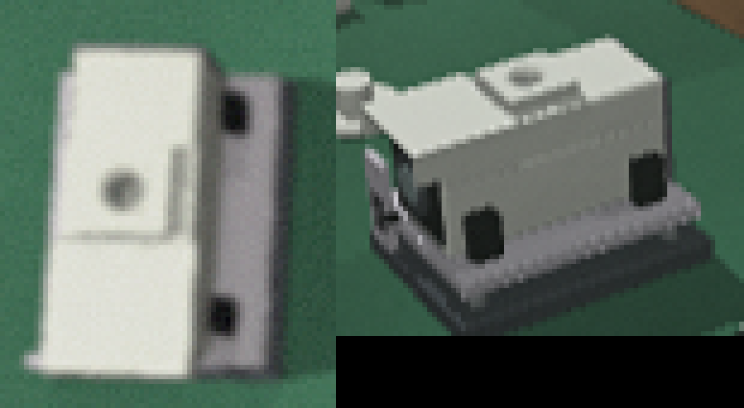

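Run:
```python
from h import *
for n,(r0,r1,c0,c1) in dict(top=(217,232,188,203),side=(169,182,221,238)).items():
    D=np.load(f"pics/{n}0.npz"); g=D["im"].astype(float).mean(-1)[r0:r1,c0:c1]; print(g.astype(int))
    w=np.clip(np.median(g)-g-12,0,None); v,u=np.mgrid[r0:r1,c0:c1]; u=(u*w).sum()/w.sum(); v=(v*w).sum()/w.sum()
    print(n,u,v,onz(n,u,v,.125))
    P=cloud(n,D["d"]); z=P[...,2]; s=slice(205,240) if n=="top" else slice(160,195); t=slice(180,215) if n=="top" else slice(215,255)
    q=P[s,t].reshape(-1,3); q=q[(q[:,2]>.1205)&(q[:,2]<.14)]; print("boss z",len(q),np.median(q[:,2]),q.mean(0), cv2.minAreaRect((q[:,:2]*1000).astype(np.float32)))
a=onz("top",345,230,.095);print(a)
print(get_state()["tool_pos"])
```

```text
[[222 220 216 221 219 220 217 219 219 218 220 220 219 219 221]
 [219 220 221 220 219 215 218 218 220 217 219 219 218 218 218]
 [222 219 217 222 220 214 204 204 206 209 218 218 215 217 218]
 [218 220 218 215 200 192 180 180 180 187 203 216 213 216 219]
 [219 219 215 203 182 163 152 144 139 154 175 200 218 219 218]
 [218 219 207 187 161 136 118 111 110 125 150 183 204 214 220]
 [218 220 204 166 140 109 100  99 113 125 143 173 199 216 220]
 [218 219 198 165 123 101  96 108 124 133 147 168 198 214 219]
 [221 217 199 165 130 102  95 110 136 139 145 172 201 218 219]
 [221 217 206 173 138 113 107 120 139 146 161 185 207 221 219]
 [217 220 214 193 166 139 121 127 146 161 177 201 218 219 219]
 [220 221 220 212 197 172 161 152 168 183 200 208 214 221 220]
 [219 220 218 219 215 206 196 196 201 207 209 211 217 222 222]
 [220 219 222 219 221 217 218 219 219 220 220 217 219 219 217]
 [220 218 218 221 220 224 219 218 221 220 219 220 219 220 221]]
top 194.8376410338481 224.1603584860366 [0.48556783 0.20740139 0.125     ]
boss z 325 0.12456395752656724 [0.48512387 0.20506366 0.12439595] ((479.4129028
[... 630 characters left out ...]
115 139 192 200 199 201 203]
 [133 182 202 202 197 178 144 127 127 135 168 183 202 203 204 183 183]
 [110 131 181 202 202 204 192 183 182 183 207 207 183 172 163 133 133]
 [118 109 130 171 203 205 205 207 196 185 173 164 136 119 106 106 107]
 [175 136 108 120 171 193 183 165 148 134 119 107 106 108 108 112 123]
 [206 177 133 110 118 146 136 107 107 108 107 111 110 122 123 125 131]]
side 228.01607717041801 172.7975705609146 [0.48909953 0.22020739 0.125     ]
boss z 166 0.12518548190727974 [0.47928264 0.20179958 0.12471019] ((466.985595703125, 202.72293090820312), (87.0755386352539, 57.58007049560547), 3.2718138694763184)
[ 0.46832064 -0.15399565  0.095     ]
[0.24369257 0.5749388  0.23801352]
```

Request:
step_arm(
  motion=[
    {"wz":0.372,"dx":-1,"dy":-0.46,"claw":88},
    {"wz":0.372,"dx":-1,"dy":-0.46},
    {"wz":0.372,"dx":-1,"dy":-0.46},
    {"wz":0.372,"dx":-1,"dy":-0.46},
    {"wz":0.372,"dx":-1,"dy":-0.46},
    {"wz":0.372,"dx":-1,"dy":-0.46},
    {"wz":0.372,"dx":-1,"dy":-0.46},
    {"wz":0.372,"dx":-1,"dy":-0.46},
  ],
)

```text
$.motion[0]: bad value
```

Request:
step_arm(
  motion=[
    {"wx":0,"wy":0,"wz":0.372,"dx":-1,"dy":-0.46,"dz":0,"claw":88},
    {"wx":0,"wy":0,"wz":0.372,"dx":-1,"dy":-0.46,"dz":0,"claw":88},
    {"wx":0,"wy":0,"wz":0.372,"dx":-1,"dy":-0.46,"dz":0,"claw":88},
    {"wx":0,"wy":0,"wz":0.372,"dx":-1,"dy":-0.46,"dz":0,"claw":88},
    {"wx":0,"wy":0,"wz":0.372,"dx":-1,"dy":-0.46,"dz":0,"claw":88},
    {"wx":0,"wy":0,"wz":0.372,"dx":-1,"dy":-0.46,"dz":0,"claw":88},
    {"wx":0,"wy":0,"wz":0.372,"dx":-1,"dy":-0.46,"dz":0,"claw":88},
    {"wx":0,"wy":0,"wz":0.372,"dx":-1,"dy":-0.46,"dz":0,"claw":88},
  ],
)

```text
clock: 0.9
tool_pos: [0.3029, 0.5101, 0.2384]
eef_rot: [0.709, 0.706, -0.0, 0.0]
contact_force: [0.2, -0.7, 0.6]
opening: 0.996
finger_force: 0.0
```

Request:
step_arm(
  motion=[
    {"wx":0,"wy":0,"wz":0,"dx":-1,"dy":1,"dz":0,"claw":88},
    {"wx":0,"wy":0,"wz":0,"dx":-1,"dy":1,"dz":0,"claw":88},
    {"wx":0,"wy":0,"wz":0,"dx":-1,"dy":1,"dz":0,"claw":88},
  ],
)

```text
clock: 1.2
tool_pos: [0.3882, 0.4247, 0.2386]
eef_rot: [0.71, 0.705, -0.0, 0.003]
contact_force: [0.7, -0.4, -0.8]
opening: 0.999
finger_force: 0.0
```

Request:
step_arm(
  motion=[
    {"wx":0,"wy":0,"wz":0,"dx":-1,"dy":1,"dz":0,"claw":88},
    {"wx":0,"wy":0,"wz":0,"dx":-1,"dy":1,"dz":0,"claw":88},
    {"wx":0,"wy":0,"wz":0,"dx":-1,"dy":1,"dz":0,"claw":88},
  ],
)

```text
clock: 1.5
tool_pos: [0.4679, 0.3446, 0.2387]
eef_rot: [0.71, 0.704, -0.0, 0.002]
contact_force: [0.6, 0.3, 0.7]
opening: 1.004
finger_force: 0.0
```

Request:
step_arm(
  motion=[
    {"wx":0,"wy":0,"wz":0,"dx":-1,"dy":0,"dz":0,"claw":88},
    {"wx":0,"wy":0,"wz":0,"dx":-1,"dy":0,"dz":0,"claw":88},
  ],
)

```text
clock: 1.7
tool_pos: [0.4632, 0.2677, 0.2382]
eef_rot: [0.707, 0.707, -0.001, 0.0]
contact_force: [1.0, -0.4, -0.3]
opening: 0.996
finger_force: 0.0
```

Request:
step_arm(
  motion=[
    {"wx":0,"wy":0,"wz":0,"dx":-1,"dy":0,"dz":0,"claw":88},
    {"wx":0,"wy":0,"wz":0,"dx":-1,"dy":0,"dz":0,"claw":88},
  ],
)

```text
clock: 1.9
tool_pos: [0.4628, 0.1874, 0.2385]
eef_rot: [0.707, 0.707, -0.001, 0.0]
contact_force: [-0.4, -0.8, -0.5]
opening: 1.001
finger_force: 0.0
```

Request:
step_arm(
  motion=[
    {"wx":0,"wy":0,"wz":0,"dx":-1,"dy":0,"dz":0,"claw":88},
    {"wx":0,"wy":0,"wz":0,"dx":-1,"dy":0,"dz":0,"claw":88},
  ],
)

```text
clock: 2.1
tool_pos: [0.4629, 0.1076, 0.2386]
eef_rot: [0.707, 0.707, -0.001, 0.0]
contact_force: [1.1, -0.3, 0.3]
opening: 0.999
finger_force: 0.0
```

Request:
step_arm(
  motion=[
    {"wx":0,"wy":0,"wz":0,"dx":-1,"dy":0,"dz":0,"claw":88},
    {"wx":0,"wy":0,"wz":0,"dx":-1,"dy":0,"dz":0,"claw":88},
  ],
)

```text
clock: 2.3
tool_pos: [0.4631, 0.0278, 0.2386]
eef_rot: [0.707, 0.707, -0.001, 0.0]
contact_force: [-0.6, -0.2, 0.2]
opening: 0.995
finger_force: 0.0
```

Request:
step_arm(
  motion=[
    {"wx":0,"wy":0,"wz":0,"dx":-1,"dy":0,"dz":0,"claw":88},
    {"wx":0,"wy":0,"wz":0,"dx":-1,"dy":0,"dz":0,"claw":88},
  ],
)

```text
clock: 2.5
tool_pos: [0.4634, -0.0522, 0.2387]
eef_rot: [0.708, 0.707, -0.0, 0.0]
contact_force: [-0.3, 0.0, 0.4]
opening: 1.0
finger_force: 0.0
```

Request:
step_arm(
  motion=[
    {"wx":0,"wy":0,"wz":0,"dx":-1,"dy":0,"dz":0,"claw":88},
    {"wx":0,"wy":0,"wz":0,"dx":-1,"dy":0,"dz":0,"claw":88},
    {"wx":0,"wy":0,"wz":0,"dx":-1,"dy":0,"dz":0,"claw":88},
  ],
)

```text
clock: 2.8
tool_pos: [0.4635, -0.134, 0.2387]
eef_rot: [0.709, 0.705, -0.001, 0.001]
contact_force: [0.0, -0.4, 0.0]
opening: 1.001
finger_force: 0.0
```

Request:
step_arm(
  motion=[
    {"wx":0,"wy":0,"wz":0,"dx":-0.34,"dy":0.15,"dz":0.5,"claw":70},
    {"wx":0,"wy":0,"wz":0,"dx":-0.34,"dy":0.15,"dz":1,"claw":70},
    {"wx":0,"wy":0,"wz":0,"dx":-0.34,"dy":0.15,"dz":1,"claw":70},
  ],
)

```text
clock: 3.1
tool_pos: [0.4733, -0.1545, 0.1549]
eef_rot: [0.706, 0.708, -0.002, -0.004]
contact_force: [-1.2, -0.1, 0.4]
opening: 0.795
finger_force: 0.0
```

Request:
step_arm(
  motion=[
    {"wx":0,"wy":0,"wz":0,"dx":0,"dy":0,"dz":0.4,"claw":70},
    {"wx":0,"wy":0,"wz":0,"dx":0,"dy":0,"dz":0.4,"claw":70},
    {"wx":0,"wy":0,"wz":0,"dx":0,"dy":0,"dz":0.4,"claw":70},
  ],
)

```text
clock: 3.4
tool_pos: [0.4763, -0.1554, 0.1279]
eef_rot: [0.706, 0.708, 0.0, -0.0]
contact_force: [-0.4, 0.4, 0.1]
opening: 0.793
finger_force: 0.0
```

Run:
```python
from h import *
out=[]
for n in("side","top"):
    im,d=snap(n); np.savez(f"pics/{n}1.npz",im=im,d=d); out.append(im)
s=out[0][200:320,250:390]; t=out[1][170:290,280:420]
cv2.imwrite("pics/c1.png",cv2.resize(np.hstack([s,t]),(798,342),interpolation=3)[...,::-1]); print(get_state()["tool_pos"])
```

```text
[ 0.47702673 -0.15610987  0.12852554]
```

View pics/c1.png

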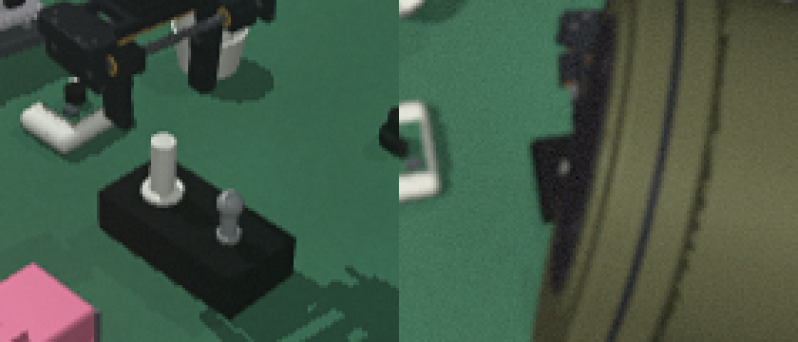

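The side crop shows the open fingers straddling a point just above the post (crop 163,140). The steel ball (230,200) is well clear. I'll shift 4 mm, lower and grip.

Request:
step_arm(
  motion=[
    {"wx":0,"wy":0,"wz":0,"dx":-0.05,"dy":-0.02,"dz":0.3,"claw":70},
    {"wx":0,"wy":0,"wz":0,"dx":-0.05,"dy":-0.02,"dz":0.6,"claw":70},
    {"wx":0,"wy":0,"wz":0,"dx":-0.05,"dy":-0.02,"dz":0.91,"claw":70},
    {"wx":0,"wy":0,"wz":0,"dx":-0.05,"dy":-0.02,"dz":0.91,"claw":70},
  ],
)

```text
clock: 3.9
tool_pos: [0.4739, -0.1601, 0.0532]
eef_rot: [0.707, 0.708, -0.0, -0.001]
contact_force: [-0.3, -0.0, -0.2]
opening: 0.793
finger_force: 0.0
```

Request:
step_arm(
  motion=[
    {"wx":0,"wy":0,"wz":0,"dx":0,"dy":0,"dz":0,"claw":10},
    {"wx":0,"wy":0,"wz":0,"dx":0,"dy":0,"dz":0,"claw":10},
    {"wx":0,"wy":0,"wz":0,"dx":0,"dy":0,"dz":0,"claw":10},
    {"wx":0,"wy":0,"wz":0,"dx":0,"dy":0,"dz":0,"claw":10},
    {"wx":0,"wy":0,"wz":0,"dx":0,"dy":0,"dz":0,"claw":10},
    {"wx":0,"wy":0,"wz":0,"dx":0,"dy":0,"dz":0,"claw":10},
  ],
  force=50,
)

```text
clock: 4.5
tool_pos: [0.4747, -0.1606, 0.0541]
eef_rot: [0.707, 0.708, 0.0, 0.0]
contact_force: [-0.0, -0.2, 0.7]
opening: 0.274
finger_force: 0.2
```

Request:
step_arm(
  motion=[
    {"wx":0,"wy":0,"wz":0,"dx":0,"dy":0,"dz":0,"claw":10},
    {"wx":0,"wy":0,"wz":0,"dx":0,"dy":0,"dz":0,"claw":10},
    {"wx":0,"wy":0,"wz":0,"dx":0,"dy":0,"dz":0,"claw":10},
  ],
  force=50,
)

```text
clock: 4.8
tool_pos: [0.4751, -0.1606, 0.0541]
eef_rot: [0.707, 0.708, 0.0, 0.001]
contact_force: [1.7, -0.3, 3.5]
opening: 0.234
finger_force: 49.9
```

Request:
step_arm(
  motion=[
    {"wx":0,"wy":0,"wz":0,"dx":0,"dy":0,"dz":-0.3,"claw":10},
    {"wx":0,"wy":0,"wz":0,"dx":0,"dy":0,"dz":-0.6,"claw":10},
    {"wx":0,"wy":0,"wz":0,"dx":0,"dy":0,"dz":-1,"claw":10},
  ],
)

```text
clock: 5.1
tool_pos: [0.4729, -0.1602, 0.1337]
eef_rot: [0.707, 0.708, -0.001, -0.002]
contact_force: [0.1, 0.1, -0.3]
opening: 0.235
finger_force: 49.9
```

Request:
step_arm(
  motion=[
    {"wx":0,"wy":0,"wz":0,"dx":0,"dy":0,"dz":-0.5,"claw":10},
    {"wx":0,"wy":0,"wz":0,"dx":0,"dy":0,"dz":-1,"claw":10},
    {"wx":0,"wy":0,"wz":0,"dx":0,"dy":0,"dz":-1,"claw":10},
  ],
)

```text
clock: 5.4
tool_pos: [0.4765, -0.1614, 0.2179]
eef_rot: [0.707, 0.707, 0.002, 0.003]
contact_force: [-0.5, -0.2, -0.3]
opening: 0.236
finger_force: 49.9
```

Request:
step_arm(
  motion=[
    {"wx":0,"wy":0,"wz":0,"dx":0.5,"dy":0,"dz":0,"claw":10},
    {"wx":0,"wy":0,"wz":0,"dx":1,"dy":0,"dz":0,"claw":10},
    {"wx":0,"wy":0,"wz":0,"dx":1,"dy":0,"dz":0,"claw":10},
  ],
)

```text
clock: 5.7
tool_pos: [0.4733, -0.0741, 0.2127]
eef_rot: [0.703, 0.711, 0.0, -0.003]
contact_force: [0.4, 0.5, 0.2]
opening: 0.235
finger_force: 49.9
```

Request:
step_arm(
  motion=[
    {"wx":0,"wy":0,"wz":0,"dx":0.5,"dy":0,"dz":0,"claw":10},
    {"wx":0,"wy":0,"wz":0,"dx":1,"dy":0,"dz":0,"claw":10},
  ],
)

```text
clock: 5.9
tool_pos: [0.4733, -0.0011, 0.2129]
eef_rot: [0.708, 0.706, -0.001, -0.0]
contact_force: [0.9, 0.5, -1.5]
opening: 0.239
finger_force: 49.9
```

Request:
step_arm(
  motion=[
    {"wx":0,"wy":0,"wz":0,"dx":0.5,"dy":0,"dz":0,"claw":10},
    {"wx":0,"wy":0,"wz":0,"dx":1,"dy":0,"dz":0,"claw":10},
  ],
)

```text
clock: 6.1
tool_pos: [0.4731, 0.0801, 0.2128]
eef_rot: [0.707, 0.707, -0.001, -0.001]
contact_force: [0.2, -0.5, -0.8]
opening: 0.232
finger_force: 49.9
```

Request:
step_arm(
  motion=[
    {"wx":0,"wy":0,"wz":0,"dx":0.5,"dy":0,"dz":0,"claw":10},
    {"wx":0,"wy":0,"wz":0,"dx":1,"dy":0,"dz":0,"claw":10},
  ],
)

```text
clock: 6.3
tool_pos: [0.473, 0.1601, 0.2128]
eef_rot: [0.707, 0.707, -0.001, -0.0]
contact_force: [1.5, -0.4, -1.3]
opening: 0.235
finger_force: 49.9
```

Request:
step_arm(
  motion=[
    {"wx":0,"wy":0,"wz":0,"dx":0.4,"dy":0.13,"dz":0.2,"claw":10},
    {"wx":0,"wy":0,"wz":0,"dx":0.6,"dy":0.13,"dz":0.3,"claw":10},
    {"wx":0,"wy":0,"wz":0,"dx":0.6,"dy":0.13,"dz":0.3,"claw":10},
    {"wx":0,"wy":0,"wz":0,"dx":0.6,"dy":0.13,"dz":0.3,"claw":10},
    {"wx":0,"wy":0,"wz":0,"dx":0.6,"dy":0.13,"dz":0.3,"claw":10},
  ],
)

```text
clock: 6.8
tool_pos: [0.4844, 0.2046, 0.1901]
eef_rot: [0.708, 0.706, -0.001, 0.0]
contact_force: [-0.3, 0.0, -1.0]
opening: 0.237
finger_force: 49.9
```

Run:
```python
from h import *
out=[]
for n in("side","top"):
    im,d=snap(n); np.savez(f"pics/{n}2.npz",im=im,d=d); out.append(im)
s=out[0][120:220,180:280]; t=out[1][170:270,150:250]
cv2.imwrite("pics/c2.png",cv2.resize(np.hstack([s,t]),(800,400),interpolation=3)[...,::-1]); g=get_state(); print(g["tool_pos"],g["eef_rot"])
print(onz("side",228.5,175.6,.125))
```

```text
[0.48462184 0.20538682 0.19039616] [ 7.07682548e-01  7.06530430e-01 -1.11786527e-04  3.87293238e-04]
[0.48182028 0.20499082 0.125     ]
```

View pics/c2.png

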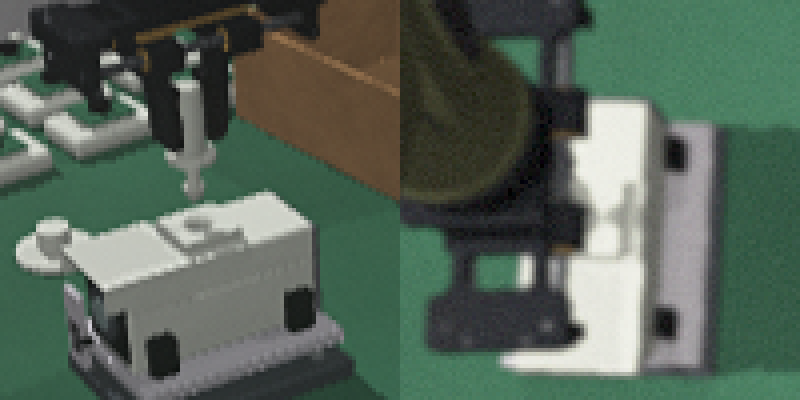

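The post hangs upright in the grip. Its tip is at side pixel (229,169), right above the hole at (229,176), so they agree to within about 1 mm. I'll descend and watch the force.

Request:
step_arm(
  motion=[
    {"wx":0,"wy":0,"wz":0,"dx":0.01,"dy":0,"dz":0.1,"claw":10},
    {"wx":0,"wy":0,"wz":0,"dx":0.01,"dy":0,"dz":0.2,"claw":10},
    {"wx":0,"wy":0,"wz":0,"dx":0.01,"dy":0,"dz":0.26,"claw":10},
    {"wx":0,"wy":0,"wz":0,"dx":0.01,"dy":0,"dz":0.3,"claw":10},
    {"wx":0,"wy":0,"wz":0,"dx":0.01,"dy":0,"dz":0.34,"claw":10},
    {"wx":0,"wy":0,"wz":0,"dx":0.01,"dy":0,"dz":0.34,"claw":10},
  ],
)

```text
clock: 7.5
tool_pos: [0.485, 0.2069, 0.1627]
eef_rot: [0.707, 0.707, -0.0, 0.001]
contact_force: [1.9, -3.1, 3.0]
opening: 0.233
finger_force: 49.9
```

Request:
step_arm(
  motion=[
    {"wx":0,"wy":0,"wz":0,"dx":-0.02,"dy":0.01,"dz":0,"claw":10},
    {"wx":0,"wy":0,"wz":0,"dx":-0.02,"dy":0.01,"dz":0.02,"claw":10},
    {"wx":0,"wy":0,"wz":0,"dx":-0.02,"dy":0.01,"dz":0.02,"claw":10},
  ],
)

```text
clock: 7.8
tool_pos: [0.4853, 0.2062, 0.161]
eef_rot: [0.707, 0.707, -0.0, 0.0]
contact_force: [1.3, -3.5, 0.1]
opening: 0.237
finger_force: 49.9
```

Request:
step_arm(
  motion=[
    {"wx":0,"wy":0,"wz":0,"dx":-0.03,"dy":0.015,"dz":0,"claw":10},
    {"wx":0,"wy":0,"wz":0,"dx":-0.03,"dy":0.015,"dz":0.02,"claw":10},
    {"wx":0,"wy":0,"wz":0,"dx":-0.03,"dy":0.015,"dz":0.04,"claw":10},
  ],
)

```text
clock: 8.1
tool_pos: [0.4861, 0.205, 0.1577]
eef_rot: [0.706, 0.708, 0.0, -0.0]
contact_force: [1.0, -0.8, 0.6]
opening: 0.229
finger_force: 49.9
```

Request:
step_arm(
  motion=[
    {"wx":0,"wy":0,"wz":0,"dx":-0.005,"dy":0.01,"dz":0.03,"claw":10},
    {"wx":0,"wy":0,"wz":0,"dx":-0.005,"dy":0.01,"dz":0.06,"claw":10},
    {"wx":0,"wy":0,"wz":0,"dx":-0.005,"dy":0.01,"dz":0.06,"claw":10},
  ],
)

```text
clock: 8.4
tool_pos: [0.4872, 0.2044, 0.1534]
eef_rot: [0.707, 0.708, 0.0, -0.0]
contact_force: [-1.2, -1.0, 5.3]
opening: 0.235
finger_force: 49.9
```

Request:
step_arm(
  motion=[
    {"wx":0,"wy":0,"wz":0,"dx":0,"dy":0,"dz":0.02,"claw":10},
    {"wx":0,"wy":0,"wz":0,"dx":0,"dy":0,"dz":0.04,"claw":10},
    {"wx":0,"wy":0,"wz":0,"dx":0,"dy":0,"dz":0.04,"claw":10},
  ],
)

```text
clock: 8.7
tool_pos: [0.487, 0.2043, 0.1498]
eef_rot: [0.706, 0.708, 0.0, -0.0]
contact_force: [0.8, -0.3, -3.5]
opening: 0.234
finger_force: 49.9
```

Request:
step_arm(
  motion=[
    {"wx":0,"wy":0,"wz":0,"dx":0,"dy":0,"dz":0.02,"claw":10},
    {"wx":0,"wy":0,"wz":0,"dx":0,"dy":0,"dz":0.04,"claw":10},
    {"wx":0,"wy":0,"wz":0,"dx":0,"dy":0,"dz":0.04,"claw":10},
  ],
)

```text
clock: 9.0
tool_pos: [0.4871, 0.2041, 0.1466]
eef_rot: [0.707, 0.708, 0.0, -0.0]
contact_force: [-1.6, 0.3, 2.7]
opening: 0.233
finger_force: 49.9
```

Request:
step_arm(
  motion=[
    {"wx":0,"wy":0,"wz":0,"dx":0,"dy":0,"dz":0.02,"claw":10},
    {"wx":0,"wy":0,"wz":0,"dx":0,"dy":0,"dz":0.03,"claw":10},
    {"wx":0,"wy":0,"wz":0,"dx":0,"dy":0,"dz":0.03,"claw":10},
  ],
)

```text
clock: 9.3
tool_pos: [0.487, 0.2037, 0.1439]
eef_rot: [0.707, 0.708, -0.0, -0.0]
contact_force: [-0.7, 0.7, 0.1]
opening: 0.239
finger_force: 49.9
```

Request:
step_arm(
  motion=[
    {"wx":0,"wy":0,"wz":0,"dx":0,"dy":0,"dz":0.02,"claw":10},
    {"wx":0,"wy":0,"wz":0,"dx":0,"dy":0,"dz":0.03,"claw":10},
    {"wx":0,"wy":0,"wz":0,"dx":0,"dy":0,"dz":0.03,"claw":10},
  ],
)

```text
clock: 9.6
tool_pos: [0.487, 0.2038, 0.1416]
eef_rot: [0.707, 0.708, -0.0, -0.0]
contact_force: [-1.2, 0.4, -0.3]
opening: 0.234
finger_force: 49.9
```

Request:
step_arm(
  motion=[
    {"wx":0,"wy":0,"wz":0,"dx":0,"dy":0,"dz":0.02,"claw":10},
    {"wx":0,"wy":0,"wz":0,"dx":0,"dy":0,"dz":0.02,"claw":10},
    {"wx":0,"wy":0,"wz":0,"dx":0,"dy":0,"dz":0.02,"claw":10},
  ],
)

```text
clock: 9.9
tool_pos: [0.487, 0.2038, 0.1402]
eef_rot: [0.707, 0.708, -0.0, -0.0]
contact_force: [-0.1, 0.8, -0.7]
opening: 0.231
finger_force: 49.9
```

Request:
step_arm(
  motion=[
    {"wx":0,"wy":0,"wz":0,"dx":0,"dy":0,"dz":0.01,"claw":10},
    {"wx":0,"wy":0,"wz":0,"dx":0,"dy":0,"dz":0.02,"claw":10},
    {"wx":0,"wy":0,"wz":0,"dx":0,"dy":0,"dz":0.02,"claw":10},
  ],
)

```text
clock: 10.2
tool_pos: [0.487, 0.2039, 0.1388]
eef_rot: [0.707, 0.708, -0.0, -0.0]
contact_force: [-2.4, 0.5, 2.2]
opening: 0.235
finger_force: 49.9
```

Request:
step_arm(
  motion=[
    {"wx":0,"wy":0,"wz":0,"dx":0,"dy":0,"dz":0.01,"claw":10},
    {"wx":0,"wy":0,"wz":0,"dx":0,"dy":0,"dz":0.01,"claw":10},
    {"wx":0,"wy":0,"wz":0,"dx":0,"dy":0,"dz":0.01,"claw":10},
  ],
)

```text
clock: 10.5
tool_pos: [0.4871, 0.2039, 0.1382]
eef_rot: [0.707, 0.708, 0.0, -0.0]
contact_force: [-2.5, 0.4, 3.9]
opening: 0.237
finger_force: 49.9
```

Request:
step_arm(
  motion=[
    {"wx":0,"wy":0,"wz":0,"dx":0,"dy":0,"dz":0.01,"claw":10},
    {"wx":0,"wy":0,"wz":0,"dx":0,"dy":0,"dz":0.015,"claw":10},
    {"wx":0,"wy":0,"wz":0,"dx":0,"dy":0,"dz":0.015,"claw":10},
  ],
)

```text
clock: 10.8
tool_pos: [0.4871, 0.2039, 0.1375]
eef_rot: [0.707, 0.708, 0.0, -0.0]
contact_force: [-2.7, 0.3, 9.2]
opening: 0.232
finger_force: 50.0
```

Request:
step_arm(
  motion=[
    {"wx":0,"wy":0,"wz":0,"dx":0,"dy":0,"dz":0.01,"claw":10},
    {"wx":0,"wy":0,"wz":0,"dx":0,"dy":0,"dz":0.01,"claw":10},
    {"wx":0,"wy":0,"wz":0,"dx":0,"dy":0,"dz":0.01,"claw":10},
  ],
)

```text
clock: 11.1
tool_pos: [0.4871, 0.2039, 0.137]
eef_rot: [0.707, 0.708, 0.0, -0.0]
contact_force: [-3.3, -0.8, 12.5]
opening: 0.236
finger_force: 50.0
```

Request:
step_arm(
  motion=[
    {"wx":0,"wy":0,"wz":0,"dx":0,"dy":-0.005,"dz":0.007,"claw":10},
    {"wx":0,"wy":0,"wz":0,"dx":0,"dy":-0.005,"dz":0.007,"claw":10},
    {"wx":0,"wy":0,"wz":0,"dx":0,"dy":-0.005,"dz":0.007,"claw":10},
  ],
)

```text
clock: 11.4
tool_pos: [0.4871, 0.2039, 0.1367]
eef_rot: [0.707, 0.708, 0.001, 0.0]
contact_force: [-3.5, -0.3, 13.4]
opening: 0.236
finger_force: 50.0
```

Run:
```python
from h import *
im,d=snap("side")
cv2.imwrite("pics/c3.png",cv2.resize(im[130:220,180:280],(800,600) if 0 else (666,600),interpolation=3)[...,::-1]); g=get_state(); print(g["tool_pos"],g["contact_force"])
```

```text
[0.48705803 0.2038937  0.13670953] [-4.4393915  -1.02511753 13.30949849]
```

View pics/c3.png

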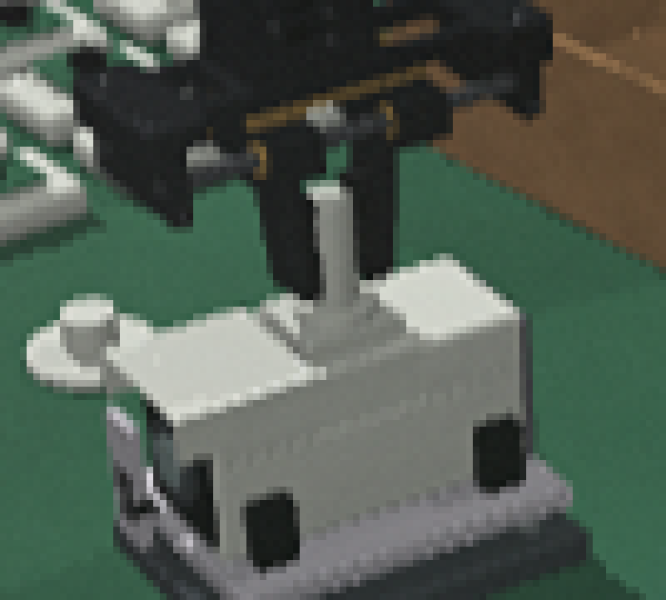

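The collar is down on the boss, but the shaft appears to lean left a little (crop 325,185 to 345,310). I'll measure the lean from depth.

```bash
cat > tilt.py <<'E'
from h import *
def tilt(im,d,r,c):
    P=cloud("side",d); g=im.astype(int); m=np.zeros(d.shape,bool); m[r[0]:r[1],c[0]:c[1]]=1
    m&=(g.min(-1)>95)&(np.ptp(g,axis=-1)<40)
    pts=[]
    for v in range(*r):
        u=np.where(m[v])[0]
        if 4<=len(u)<=11:
            q=P[v,u]; q=q[np.argsort(q[:,2])]; pts.append(np.r_[v,u.min(),u.max(),np.median(P[v,u],axis=0)])
    return np.array(pts)
if __name__=="__main__":
    im,d=snap("side"); np.savez("pics/side3.npz",im=im,d=d)
    for k,(r,c) in {"now":((157,180),(224,240)),}.items():
        print(tilt(im,d,r,c).round(4))
    D=np.load("pics/side2.npz"); print(tilt(D["im"],D["d"],(138,162),(220,236)).round(4))
    f,cx,cy,E=cal("side")
    for z in (.125,.160,.185):
        for x,y in ((.485,.205),):
            p=E[:3,:3].T@(np.array([x,y,z])-E[:3,3]); print(z,f*p[0]/p[2]+cx,f*p[1]/p[2]+cy)
E
python3 tilt.py
```

```text
[[1.570e+02 2.260e+02 2.300e+02 4.926e-01 2.116e-01 1.777e-01]
 [1.580e+02 2.260e+02 2.310e+02 4.863e-01 2.050e-01 1.782e-01]
 [1.590e+02 2.260e+02 2.320e+02 4.848e-01 1.997e-01 1.773e-01]
 [1.600e+02 2.270e+02 2.320e+02 4.829e-01 1.946e-01 1.765e-01]
 [1.610e+02 2.280e+02 2.320e+02 4.840e-01 1.936e-01 1.748e-01]
 [1.620e+02 2.280e+02 2.320e+02 4.832e-01 1.955e-01 1.715e-01]
 [1.630e+02 2.270e+02 2.320e+02 4.828e-01 1.956e-01 1.683e-01]
 [1.640e+02 2.280e+02 2.320e+02 4.833e-01 1.962e-01 1.654e-01]
 [1.650e+02 2.280e+02 2.320e+02 4.850e-01 1.971e-01 1.607e-01]
 [1.660e+02 2.280e+02 2.320e+02 4.846e-01 1.963e-01 1.584e-01]
 [1.670e+02 2.280e+02 2.320e+02 4.827e-01 1.970e-01 1.550e-01]
 [1.680e+02 2.280e+02 2.320e+02 4.834e-01 1.955e-01 1.522e-01]
 [1.690e+02 2.290e+02 2.320e+02 4.843e-01 1.948e-01 1.494e-01]
 [1.700e+02 2.280e+02 2.320e+02 4.826e-01 1.949e-01 1.468e-01]
 [1.710e+02 2.290e+02 2.390e+02 4.887e-01 1.958e-01 1.416e-01]
 [1.720e+02 2.290e+02 2.390e+02 5.012e-01 2.068e-01 1.294e-01]
 [1.730e+02 2.290e+02 2.390e+02 4.990e-01 2.006e-01 1.297e-01]]
[[1.400e+02 2.230e+02 2.290e
[... 662 characters left out ...]
1]
 [1.510e+02 2.260e+02 2.300e+02 4.820e-01 1.975e-01 2.044e-01]
 [1.520e+02 2.260e+02 2.300e+02 4.818e-01 1.967e-01 2.013e-01]
 [1.530e+02 2.260e+02 2.300e+02 4.820e-01 1.970e-01 1.981e-01]
 [1.540e+02 2.260e+02 2.300e+02 4.812e-01 1.951e-01 1.963e-01]
 [1.550e+02 2.260e+02 2.320e+02 4.805e-01 1.964e-01 1.932e-01]
 [1.560e+02 2.260e+02 2.320e+02 4.810e-01 1.970e-01 1.898e-01]
 [1.570e+02 2.210e+02 2.330e+02 4.884e-01 1.987e-01 1.843e-01]
 [1.600e+02 2.220e+02 2.320e+02 4.739e-01 1.935e-01 1.811e-01]
 [1.610e+02 2.230e+02 2.300e+02 4.741e-01 1.920e-01 1.782e-01]]
0.125 229.47711601267525 175.27184754310804
0.16 228.57383082625745 164.1729806061419
0.185 227.91250641608397 156.04713979634033
```

The shaft is upright within noise, and its top at z = 0.178 matches fully home with the bed 2.2 mm down. Next is the pull test.

Request:
step_arm(
  motion=[
    {"wx":0,"wy":0,"wz":0,"dx":0,"dy":-0.01,"dz":-0.015,"claw":10},
    {"wx":0,"wy":0,"wz":0,"dx":0,"dy":-0.01,"dz":-0.03,"claw":10},
    {"wx":0,"wy":0,"wz":0,"dx":0,"dy":-0.01,"dz":-0.045,"claw":10},
    {"wx":0,"wy":0,"wz":0,"dx":0,"dy":-0.01,"dz":-0.045,"claw":10},
  ],
  force=60,
)

```text
clock: 11.9
tool_pos: [0.4866, 0.2039, 0.139]
eef_rot: [0.707, 0.708, 0.001, 0.0]
contact_force: [0.3, 0.5, 1.3]
opening: 0.237
finger_force: 59.9
```

Request:
step_arm(
  motion=[
    {"wx":0,"wy":0,"wz":0,"dx":0,"dy":0,"dz":-0.01,"claw":10},
    {"wx":0,"wy":0,"wz":0,"dx":0,"dy":0,"dz":-0.015,"claw":10},
    {"wx":0,"wy":0,"wz":0,"dx":0,"dy":0,"dz":-0.015,"claw":10},
  ],
)

```text
clock: 12.2
tool_pos: [0.4858, 0.2038, 0.14]
eef_rot: [0.707, 0.708, -0.0, -0.0]
contact_force: [0.6, -0.6, -0.2]
opening: 0.23
finger_force: 59.9
```

Request:
step_arm(
  motion=[
    {"wx":0,"wy":0,"wz":0,"dx":0,"dy":0,"dz":-0.01,"claw":10},
    {"wx":0,"wy":0,"wz":0,"dx":0,"dy":0,"dz":-0.015,"claw":10},
    {"wx":0,"wy":0,"wz":0,"dx":0,"dy":0,"dz":-0.015,"claw":10},
  ],
)

```text
clock: 12.5
tool_pos: [0.486, 0.2039, 0.1414]
eef_rot: [0.707, 0.708, 0.0, -0.0]
contact_force: [0.6, 0.3, -0.4]
opening: 0.234
finger_force: 59.9
```

Request:
step_arm(
  motion=[
    {"wx":0,"wy":0,"wz":0,"dx":0,"dy":0,"dz":-0.01,"claw":10},
    {"wx":0,"wy":0,"wz":0,"dx":0,"dy":0,"dz":-0.015,"claw":10},
    {"wx":0,"wy":0,"wz":0,"dx":0,"dy":0,"dz":-0.015,"claw":10},
  ],
)

```text
clock: 12.8
tool_pos: [0.486, 0.2039, 0.1427]
eef_rot: [0.707, 0.708, 0.0, 0.0]
contact_force: [0.2, 0.2, -0.9]
opening: 0.234
finger_force: 59.9
```

Request:
step_arm(
  motion=[
    {"wx":0,"wy":0,"wz":0,"dx":0,"dy":0,"dz":-0.01,"claw":10},
    {"wx":0,"wy":0,"wz":0,"dx":0,"dy":0,"dz":-0.01,"claw":10},
    {"wx":0,"wy":0,"wz":0,"dx":0,"dy":0,"dz":-0.01,"claw":10},
  ],
)

```text
clock: 13.1
tool_pos: [0.486, 0.2039, 0.1434]
eef_rot: [0.707, 0.708, 0.0, 0.0]
contact_force: [1.0, 0.6, -0.5]
opening: 0.234
finger_force: 59.9
```

Request:
step_arm(
  motion=[
    {"wx":0,"wy":0,"wz":0,"dx":0,"dy":0,"dz":-0.01,"claw":10},
    {"wx":0,"wy":0,"wz":0,"dx":0,"dy":0,"dz":-0.015,"claw":10},
    {"wx":0,"wy":0,"wz":0,"dx":0,"dy":0,"dz":-0.015,"claw":10},
  ],
)

```text
clock: 13.4
tool_pos: [0.486, 0.2039, 0.1446]
eef_rot: [0.707, 0.708, 0.0, 0.0]
contact_force: [0.3, -0.0, -0.4]
opening: 0.234
finger_force: 59.9
```

Request:
step_arm(
  motion=[
    {"wx":0,"wy":0,"wz":0,"dx":0,"dy":0,"dz":-0.01,"claw":10},
    {"wx":0,"wy":0,"wz":0,"dx":0,"dy":0,"dz":-0.01,"claw":10},
    {"wx":0,"wy":0,"wz":0,"dx":0,"dy":0,"dz":-0.01,"claw":10},
  ],
)

```text
clock: 13.7
tool_pos: [0.4859, 0.2038, 0.1453]
eef_rot: [0.707, 0.708, -0.0, -0.0]
contact_force: [-0.5, -0.3, -1.3]
opening: 0.236
finger_force: 59.9
```

Request:
step_arm(
  motion=[
    {"wx":0,"wy":0,"wz":0,"dx":0,"dy":0,"dz":-0.01,"claw":10},
    {"wx":0,"wy":0,"wz":0,"dx":0,"dy":0,"dz":-0.01,"claw":10},
    {"wx":0,"wy":0,"wz":0,"dx":0,"dy":0,"dz":-0.01,"claw":10},
  ],
)

```text
clock: 14.0
tool_pos: [0.4858, 0.2038, 0.1459]
eef_rot: [0.707, 0.708, -0.0, -0.0]
contact_force: [0.5, -0.7, -4.2]
opening: 0.235
finger_force: 59.8
```

Request:
step_arm(
  motion=[
    {"wx":0,"wy":0,"wz":0,"dx":0,"dy":0,"dz":-0.01,"claw":10},
    {"wx":0,"wy":0,"wz":0,"dx":0,"dy":0,"dz":-0.01,"claw":10},
    {"wx":0,"wy":0,"wz":0,"dx":0,"dy":0,"dz":-0.01,"claw":10},
  ],
)

```text
clock: 14.3
tool_pos: [0.4858, 0.2038, 0.1467]
eef_rot: [0.707, 0.708, -0.0, -0.0]
contact_force: [0.8, -0.5, -7.8]
opening: 0.234
finger_force: 59.8
```

Request:
step_arm(
  motion=[
    {"wx":0,"wy":0,"wz":0,"dx":0,"dy":0,"dz":-0.005,"claw":10},
    {"wx":0,"wy":0,"wz":0,"dx":0,"dy":0,"dz":-0.01,"claw":10},
    {"wx":0,"wy":0,"wz":0,"dx":0,"dy":0,"dz":-0.01,"claw":10},
  ],
)

```text
clock: 14.6
tool_pos: [0.4858, 0.2038, 0.1474]
eef_rot: [0.707, 0.708, -0.0, -0.0]
contact_force: [1.6, -0.5, -12.1]
opening: 0.232
finger_force: 59.8
```

Request:
step_arm(
  motion=[
    {"wx":0,"wy":0,"wz":0,"dx":0,"dy":0,"dz":-0.003,"claw":10},
    {"wx":0,"wy":0,"wz":0,"dx":0,"dy":0,"dz":-0.006,"claw":10},
    {"wx":0,"wy":0,"wz":0,"dx":0,"dy":0,"dz":-0.006,"claw":10},
  ],
)

```text
clock: 14.9
tool_pos: [0.4858, 0.2038, 0.148]
eef_rot: [0.707, 0.708, -0.0, -0.0]
contact_force: [1.8, -0.2, -14.5]
opening: 0.234
finger_force: 59.7
```

Request:
step_arm(
  motion=[
    {"wx":0,"wy":0,"wz":0,"dx":0,"dy":0,"dz":-0.002,"claw":10},
    {"wx":0,"wy":0,"wz":0,"dx":0,"dy":0,"dz":-0.002,"claw":10},
    {"wx":0,"wy":0,"wz":0,"dx":0,"dy":0,"dz":-0.002,"claw":10},
    {"wx":0,"wy":0,"wz":0,"dx":0,"dy":0,"dz":-0.002,"claw":10},
    {"wx":0,"wy":0,"wz":0,"dx":0,"dy":0,"dz":-0.002,"claw":10},
    {"wx":0,"wy":0,"wz":0,"dx":0,"dy":0,"dz":-0.002,"claw":10},
    {"wx":0,"wy":0,"wz":0,"dx":0,"dy":0,"dz":-0.002,"claw":10},
    {"wx":0,"wy":0,"wz":0,"dx":0,"dy":0,"dz":-0.002,"claw":10},
  ],
)

```text
clock: 15.7
tool_pos: [0.4858, 0.2038, 0.1483]
eef_rot: [0.707, 0.708, -0.0, -0.0]
contact_force: [1.7, 0.6, -15.7]
opening: 0.229
finger_force: 59.7
```

Request:
step_arm(
  motion=[
    {"wx":0,"wy":0,"wz":0,"dx":0,"dy":0,"dz":0,"claw":10},
    {"wx":0,"wy":0,"wz":0,"dx":0,"dy":0,"dz":0,"claw":10},
    {"wx":0,"wy":0,"wz":0,"dx":0,"dy":0,"dz":0,"claw":10},
    {"wx":0,"wy":0,"wz":0,"dx":0,"dy":0,"dz":0,"claw":10},
  ],
)

```text
clock: 16.1
tool_pos: [0.4858, 0.2038, 0.1484]
eef_rot: [0.707, 0.708, -0.0, -0.0]
contact_force: [1.4, 0.1, -16.0]
opening: 0.238
finger_force: 59.7
```

Steady at about 16 N for 1.2 s. Now I'll ease off and let the collar back down.

Request:
step_arm(
  motion=[
    {"wx":0,"wy":0,"wz":0,"dx":0,"dy":0,"dz":0.01,"claw":10},
    {"wx":0,"wy":0,"wz":0,"dx":0,"dy":0,"dz":0.025,"claw":10},
    {"wx":0,"wy":0,"wz":0,"dx":0,"dy":0,"dz":0.04,"claw":10},
    {"wx":0,"wy":0,"wz":0,"dx":0,"dy":0,"dz":0.06,"claw":10},
    {"wx":0,"wy":0,"wz":0,"dx":0,"dy":0,"dz":0.08,"claw":10},
    {"wx":0,"wy":0,"wz":0,"dx":0,"dy":0,"dz":0.1,"claw":10},
    {"wx":0,"wy":0,"wz":0,"dx":0,"dy":0,"dz":0.1,"claw":10},
  ],
)

```text
clock: 16.8
tool_pos: [0.4865, 0.2041, 0.1406]
eef_rot: [0.707, 0.708, 0.001, 0.0]
contact_force: [-0.7, 0.5, -0.7]
opening: 0.238
finger_force: 59.9
```

Request:
step_arm(
  motion=[
    {"wx":0,"wy":0,"wz":0,"dx":0,"dy":0,"dz":0.01,"claw":10},
    {"wx":0,"wy":0,"wz":0,"dx":0,"dy":0,"dz":0.01,"claw":60},
    {"wx":0,"wy":0,"wz":0,"dx":0,"dy":0,"dz":0.01,"claw":60},
    {"wx":0,"wy":0,"wz":0,"dx":0,"dy":0,"dz":0.01,"claw":60},
    {"wx":0,"wy":0,"wz":0,"dx":0,"dy":0,"dz":0.01,"claw":60},
    {"wx":0,"wy":0,"wz":0,"dx":0,"dy":0,"dz":0.01,"claw":60},
  ],
)

```text
clock: 17.4
tool_pos: [0.486, 0.2039, 0.1396]
eef_rot: [0.707, 0.708, 0.0, 0.0]
contact_force: [0.2, -0.6, -0.4]
opening: 0.667
finger_force: 0.0
```

Request:
step_arm(
  motion=[
    {"wx":0,"wy":0,"wz":0,"dx":0,"dy":0,"dz":-0.3,"claw":60},
    {"wx":0,"wy":0,"wz":0,"dx":0,"dy":0,"dz":-0.6,"claw":60},
    {"wx":0,"wy":0,"wz":0,"dx":0,"dy":0,"dz":-1,"claw":60},
    {"wx":0,"wy":0,"wz":0,"dx":0,"dy":0,"dz":-1,"claw":60},
  ],
)

```text
clock: 17.8
tool_pos: [0.4883, 0.2047, 0.2231]
eef_rot: [0.707, 0.707, 0.004, 0.001]
contact_force: [1.2, 0.5, -0.1]
opening: 0.681
finger_force: 0.0
```

Run:
```python
from h import *
im,d=snap("side"); np.savez("pics/side4.npz",im=im,d=d)
cv2.imwrite("pics/c4.png",cv2.resize(im[110:220,180:280],(545,600),interpolation=3)[...,::-1])
from tilt import tilt
print(tilt(im,d,(152,178),(222,240))[:,1:].round(3)); print(get_state()["tool_pos"])
```

```text
[[2.26e+02 2.31e+02 4.88e-01 2.07e-01 1.81e-01]
 [2.25e+02 2.31e+02 4.84e-01 2.02e-01 1.81e-01]
 [2.25e+02 2.31e+02 4.81e-01 1.99e-01 1.80e-01]
 [2.25e+02 2.31e+02 4.79e-01 1.95e-01 1.79e-01]
 [2.25e+02 2.31e+02 4.80e-01 1.97e-01 1.74e-01]
 [2.25e+02 2.31e+02 4.80e-01 1.97e-01 1.72e-01]
 [2.25e+02 2.32e+02 4.80e-01 1.97e-01 1.68e-01]
 [2.25e+02 2.32e+02 4.81e-01 1.98e-01 1.64e-01]
 [2.25e+02 2.32e+02 4.80e-01 1.99e-01 1.61e-01]
 [2.25e+02 2.32e+02 4.79e-01 1.97e-01 1.59e-01]
 [2.25e+02 2.32e+02 4.79e-01 1.97e-01 1.57e-01]
 [2.26e+02 2.32e+02 4.80e-01 1.95e-01 1.53e-01]
 [2.26e+02 2.32e+02 4.81e-01 1.98e-01 1.50e-01]
 [2.26e+02 2.39e+02 4.85e-01 2.00e-01 1.46e-01]]
[0.48712706 0.20436202 0.22131036]
```

View pics/c4.png

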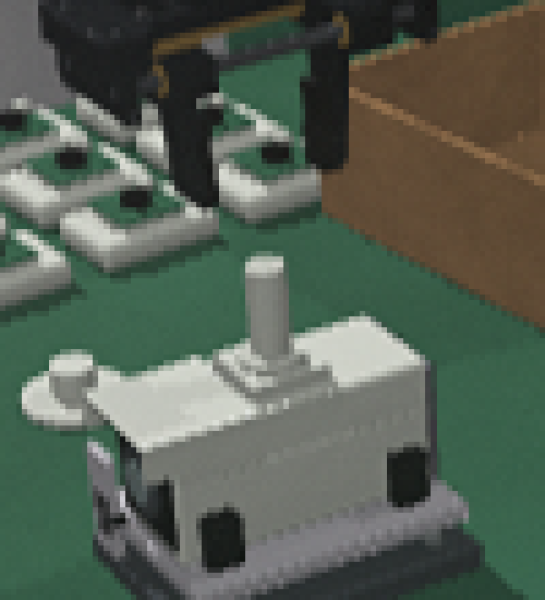

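The post stands upright and seated in the white camera (crop 267,310, top at z = 0.18). The open gripper is clear above it.

```bash
python3 -c "
from plant import workorder
print(workorder.finish_job())"
```

```text
the job is handed in; nothing more can be done
None
```

The post is snapped into the white camera's socket, held a steady pull of about 16 N for about 1.2 s, and was eased back down and let go; the job is handed in, but the hand-in returned no pass or fail result.

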